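# Steady the drying box and hold its sprung hatch just below balance

## Task

First swing the drying box's steel leg outwards, away from the box's side, until it snaps fully home in its end seat. Then take the hatch by its grab bar, raise it past its balance point without letting it swing up to its stop, bring it back down to just below the balance point (within about ten degrees of it) and finish the program still holding the bar there in the gripper, hatch at rest. Keep the hatch shut until the leg is home, and leave everything else on the bench where it is.

Things in the scene. Friction and masses are not known exactly. Their poses are not given: they have to be found in the camera images.
- case: White sample drying box, fixed to the bench: 200 (x, depth) x 300 (y, width) x 90 mm high, open-topped, closed by a grey hatch. Origin at the centre of its underside, on the bench; x points from its front (bar side, towards the robot) to its back (hinge side), z up. It stands within about 15 degrees of square to the robot. The leg is at its right (-y) side.
- hatch (a joint): Hatch angle in rad: 0 shut (level), grows as its front edge rises, stop at 1.40. Plate 200 x 300 x 12 mm, hinged along the box's rear top edge, 0.92 kg with its bar, mostly carried by a hidden spring. Balance point 0.85 rad (49 degrees): below it drops shut by itself, above it swings up to its stop by itself. Lifting takes 1 to 2 N at the bar. At balance the bar is 191 mm higher than when shut.
- hatch_hinge (a point): Point on the hatch's hinge line, at mid width; the hinge line runs along the box's y, 100 mm behind the box's centre and 96.5 mm above the bench.
- hatch_edge (a point): Middle of the hatch's front edge, 200 mm from the hinge line, in the mid-plane of the plate.
- grab_bar: Round steel grip sleeve of the hatch's grab bar, 14 mm thick, 110 mm long, along the box's y; it turns freely on its rod, held by two arms 130 mm apart, 55 mm beyond the hatch's front edge. Origin at its middle, on its axis, 255 mm from the hinge line in the hatch's plane; 96.5 mm above the bench when shut. Free all round; can be pinched from above while the hatch turns. Its y runs along the bar.
- leg (a joint): Leg angle in rad about its upright pivot: 0 folded (points to the box's +x, along its right side), grows clockwise from above as it swings out to -y; end seat at 1.75 (points away from the box's side, slightly forward). Starts at 0.45 to 1.0. Friction keeps it where it is left up to about 1.5; above that a sprung detent snaps it home by itself. Needs up to 3 N at the post. Home: above 1.70.
- leg_pivot (a point): Leg's pivot axis, 90 mm in front of the box's centre and 175 mm to its right (25 mm out from the side wall), 40 mm above the bench.
- leg_post (a point): Top centre of the upright round steel grip post at the leg's free end, 16 mm in diameter, rising 75 mm from the leg, its top 115 mm above the bench, 150 mm from the pivot axis. A round rubber foot of 32 mm lies under it.
- stalk_plate: Bystander: white plastic plate of 150 mm with bare stalks, standing on the pan of the bench balance at the left. Origin at its underside.
- berry_plate: Bystander: white plate of 150 mm with green berries, on a glass plate at the right. Origin at its underside.
- wash_bottle: Bystander: white bottle, 60 mm in diameter, 150 mm high, to the right of the box, beyond the leg. Origin at its underside.
- beaker: Bystander: glass beaker, 60 mm in diameter, 70 mm high, left of the box. Origin at its underside.
- jar: Bystander: amber jar, 56 mm in diameter, 70 mm high, in front of the box to the right. Origin at its underside.
- spatula: Bystander: spatula, 180 mm long, lying to the front left. Origin at its underside.

How it is judged:
On the way, in this order (a step that is already met when the one before it is completed fails the run):
1. the leg is swung out into its end seat (value of joint leg above 1.7 rad), for 0.3 s.
2. the hatch is raised past its balance point (value of joint hatch above 0.88 rad), for 0.1 s.
At the end, for the whole second after the job is handed in: The leg is home in its end seat (above 1.70 rad); the hatch is at rest (under 0.08 rad/s) between 0.63 and 0.845 rad, just below its balance point of 0.85, having been above 0.88 before; the fingers hold its grab bar (more than 0.1 N) (value of joint hatch between 0.63 and 0.845 rad and velocity of joint hatch between -0.08 and 0.08 rad/s and contact force between the fingers and grab_bar above 0.1 N and value of joint leg above 1.7 rad); the arm keeps its last pose, push and grip.
It fails at once if the hatch swings up to its stop (value of joint hatch above 1.3 rad).
It fails at once if the hatch is raised while the leg is not home (value of joint hatch above 0.2 rad and value of joint leg below 1.69 rad).
It fails at once if something else on the bench is displaced by more than 30 mm (distance of any of stalk_plate, berry_plate, wash_bottle, beaker, jar, spatula from where it was at the start of the episode above 0.03 m).
It also fails if it takes over 64 s, if anything falls off the work surface, if the arm or the gripper's body presses on something with over 40 N, if the wrist force passes 120 N, or if a joint passes its speed limit or range.

## Robot

A 7-joint arm with a two-finger parallel gripper is mounted at the origin on the work surface. World frame = base frame: x ahead of the robot, y to its left, z up, the work surface at z = 0. Lengths are in m, angles in rad, forces in N, time in s.
With the tool pointing down it reaches from about 0.425 to 0.875 m from the base axis. Payload 4.7 kg.
Tool frame: the origin (TCP) lies midway between the tips of the shut fingers; the grasp point (between the pads) lies 19 mm behind it; z points along the fingers, y is the line along which they close (so a half turn about z gives the same grasp; the last joint's range is limited). The gripper opens to 87 mm and grips with 3 to 60 N. Pads are 19 mm wide; open, the fingers measure 117 mm over their backs; the gripper's body (75 mm by 190 mm) begins 51 mm behind the grasp point.
Start: joints at [1.129, 0.321, -0.07, 1.45, 0.023, 1.371, -0.057], TCP at [0.286, -0.584, 0.223] pointing down, gripper open.
Joint ranges: [-2.86, 2.86], [-0.3, 2.09], [-1.38, 1.24], [0.06, 2.45], [-1.56, 4.7], [0.09, 2.05], [-2.69, 2.69]. Speed limits (rad/s): [2.57, 2.57, 3.14, 3.14, 3.14, 3.14, 3.14].

## Interface

Orientations are given as a rotation vector (axis times angle).
In Python, from bench import monitor, cams, workorder gives the robot as it stands.
- The arm moves only by the tool move_arm, never from a script. Its arguments are lists of equal length, an entry for each row: "slide": the shift along the tool's x, y, z in cm, a list of three; "roll": the turn about the tool's z in rad. In form: {"slide": [[dx, dy, dz], ...], "roll": [roll, ...]}. A call has 1 to 20 rows; each row is the pose to reach, as a shift and turn from the pose commanded when the call began, along the tool's axes at that moment; what a row does not reach only later rows make up. A row lasts 1/10 s, in which the tool goes at most 50 mm and 8.59 degrees, less where a joint would pass 70% of its speed; a pose out of reach is approached as far as the arm can. A call with a gripper value outside its range is refused whole. "gripper" is the finger opening in cm, from 0 to 8.7, set as the call begins (left out, the last holds). The fingers move at their own pace and stop on an object; "squeeze" is the grip in N (left out, the last holds). Time passes only in rows, so rows that repeat a pose let the fingers close. It gives the time, the measured TCP pose, the force, the opening and the grip force at its end, in the units of the state.
- monitor.get_state(): the state, without advancing time (a new reading comes with each control period).
- cams.get_image(name): name is "scene" or "top" or "wrist"; returns the picture (384x512x3 uint8, red, green, blue); there is no depth.
- cams.get_calibration(name): a dict with "mtx" (3x3 intrinsics, pixels), "dist_coeffs" ([k1, k2, p1, p2, k3] as OpenCV has them; the pictures are not rectified), "R" (3x3) and "t" (3): a world point X has camera coordinates R X + t. Camera axes: x right, y down, z forward; pixel columns grow to the right and rows downward; lengths in m; the calibration is good to about 2 mm. A picture is of the moment at which its call begins: read the wrist's pose just before it. get_calibration takes no time and is no camera call; for the wrist camera it gives the pose at the moment of the call.
- workorder.close_job(): hands the job in; it is judged then, once.
The state is a dict: "time": time; "joint_positions": joint angles; "qd": joint speeds; "joint_torque": joint torques, N m; "position": TCP position; "tool_rot": TCP orientation; "ft_force": force on the tool from outside, world axes, zero at the start; "torque": the same for the moment, N m; "grip_width": opening from 0.0 (shut) to 1.0 (fully open); "grip_force": force on a finger pad.
Only numpy, scipy, OpenCV 4.12 (cv2) and the standard library are available. Lean on these libraries where they do the work, as an engineer would, in place of code of your own. Each camera call takes 0.05 s, during which the arm holds its last target. There are 200 camera calls.

## Working session

There is one attempt and no reset: what is moved stays moved. The work goes in short steps, Python scripts to look and compute and a tool call to move; the robot and the scene stay as the last step left them, time stands still between calls to the robot, and variables do not carry over. Pictures are saved under pics/ and viewed, at most 10 in all, crops included, and the job is handed in when it is done.

Besides the shell and the picture viewer there is one more tool, called after "Call:" by a JSON object that holds its "api" and its "payload". move_arm: Moves the arm, as the interface text tells. Its arguments: {"type":"object","properties":{"slide":{"type":"array","items":{"type":"array","items":{"type":"number"}}},"roll":{"type":"array","items":{"type":"number"}},"gripper":{"type":"number"},"squeeze":{"type":"number"}},"required":["slide","roll"]}

```bash
mkdir -p pics; ls
python3 - <<'E'
from bench import monitor,cams
import cv2,numpy as np
print(monitor.get_state())
for n in("scene","top"):
    im=cams.get_image(n); cv2.imwrite(f"pics/{n}0.png",im[:,:,::-1]); c=cams.get_calibration(n); print(n,c)
E
```

```text
pics
{'time': 0.0, 'joint_positions': array([ 1.12909828,  0.32181453, -0.07006002,  1.45167451,  0.02258124,
        1.37077083, -0.05689593]), 'qd': array([-1.50683578e-03, -7.51011679e-05,  2.15213530e-05,  3.84050215e-04,
        2.76513934e-04,  4.28740090e-04, -5.27014429e-06]), 'joint_torque': array([ 3.82304770e-04, -4.91292250e+01, -4.04002592e-01, -3.12534928e+01,
       -6.42914884e-02,  4.38415934e-02,  1.69747864e-04]), 'position': array([ 0.28582424, -0.583178  ,  0.22146704]), 'tool_rot': array([-3.05859454e+00, -7.09386598e-01,  7.98822540e-04]), 'ft_force': array([0.19619809, 0.0051984 , 0.04700061]), 'torque': array([ 0.05969694, -0.02335016, -0.0205544 ]), 'grip_force': 0.0, 'grip_width': 0.9974373274927794}
scene {'mtx': array([[456.4445051 ,   0.        , 252.76548859],
       [  0.        , 456.4445051 , 191.45859547],
       [  0.        ,   0.        ,   1.        ]]), 'dist_coeffs': array([-0.13655349,  0.        ,  0.        ,  0.        ,  0.        ]), 'R': array([[ 0.87067375,  0.4918341 , -0.00514145],
       [ 0.39037439, -0.6973474 , -0.60109437],
       [-0.29922409,  0.52135   , -0.79916151]]), 't': array([-0.47928999, -0.15571235,  2.04515557])}
top {'mtx': array([[351.41349366,   0.        , 256.87530597],
       [  0.        , 351.41349366, 190.08534797],
       [  0.        ,   0.        ,   1.        ]]), 'dist_coeffs': array([-0.06334073,  0.        ,  0.        ,  0.        ,  0.        ]), 'R': array([[ 0.0082775 , -0.99995601, -0.00441089],
       [-0.97591835, -0.00711682, -0.21801999],
       [ 0.21797901,  0.00610933, -0.97593434]]), 't': array([-0.01382529,  0.54071737,  1.1483013 ])}
```

View pics/top0.png

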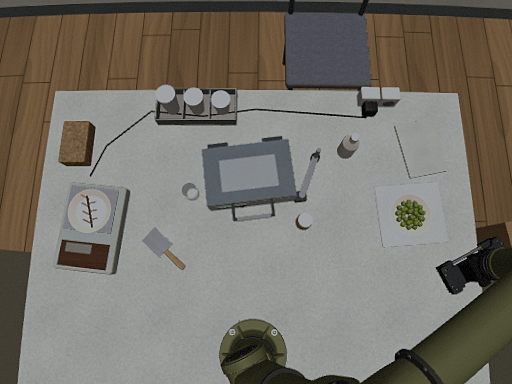

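View pics/scene0.png

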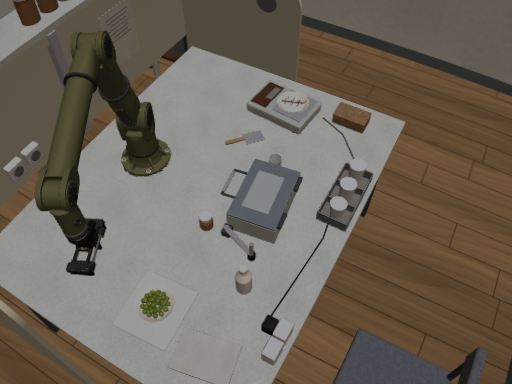

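The top view shows the hatch around (250,172), the bar near (253,214), the leg from its pivot at (301,197) to its post at about (317,153), and the bottle and jar near (348,146) and (304,221). The scene view shows the bar near (236,184) and the post near (251,245). I'll enlarge both.

Run:
```python
import cv2
a=cv2.imread("pics/top0.png")[125:235,195:365]; cv2.imwrite("pics/topc.png",cv2.resize(a,None,fx=4.7,fy=4.7,interpolation=cv2.INTER_CUBIC))
a=cv2.imread("pics/scene0.png")[155:300,195:310]; cv2.imwrite("pics/scenec.png",cv2.resize(a,None,fx=4,fy=4,interpolation=cv2.INTER_CUBIC))
```

```text
(no output)
```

View pics/topc.png

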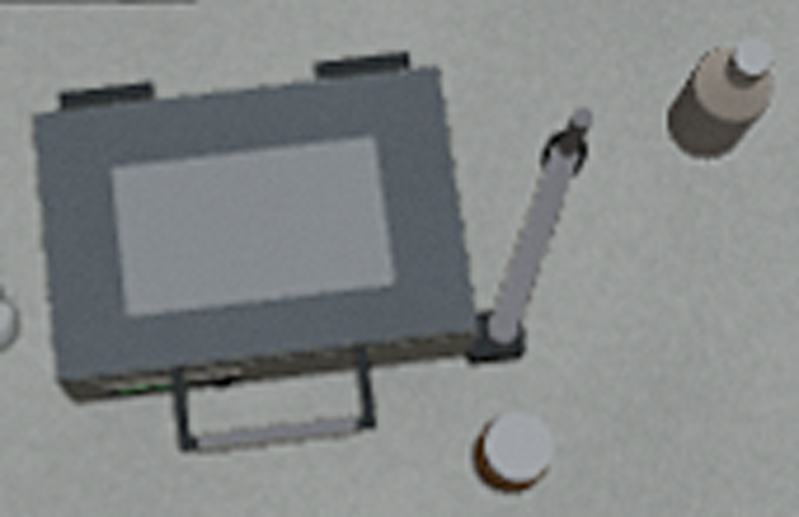

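View pics/scenec.png

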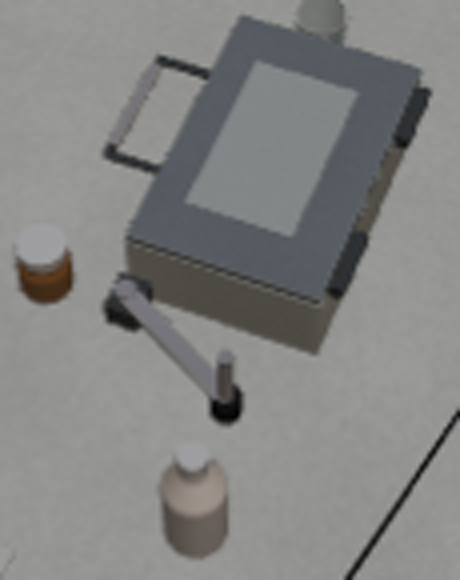

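The crops show these points as crop pixels (top, then scene):
- **Bar sleeve:** (198,440)–(362,424) and (155,66)–(112,148).
- **Post top:** (580,118) and (226,354).
- **Leg pivot:** (503,335) and (124,287).
- **Hatch corners:** clear in both views.

Next I triangulate them.

```bash
cat > h.py <<'E'
from bench import monitor,cams
import cv2,numpy as np
from scipy.spatial.transform import Rotation as Ro
def ray(c,p):
    x=cv2.undistortPoints(np.array([[p]],float),c["mtx"],c["dist_coeffs"])[0,0]
    d=c["R"].T@np.array([x[0],x[1],1]); return -c["R"].T@c["t"],d/np.linalg.norm(d)
def tri(c1,p1,c2,p2):
    A=0;b=0;rs=[ray(c1,p1),ray(c2,p2)]
    for o,d in rs: M=np.eye(3)-np.outer(d,d);A=A+M;b=b+M@o
    X=np.linalg.solve(A,b); return X,max(np.linalg.norm((np.eye(3)-np.outer(d,d))@(X-o)) for o,d in rs)
def plane(c,p,z):
    o,d=ray(c,p); return o+d*(z-o[2])/d[2]
E
python3 - <<'E'
from h import *
np.set_printoptions(precision=4,suppress=True)
T=cams.get_calibration("top");S=cams.get_calibration("scene")
P=dict(FL=((58,378),(244,16)),FR=((475,333),(128,238)),RR=((438,70),(322,300)),RL=((35,115),(420,70)),
 b1=((198,440),(155,66)),b2=((362,424),(112,148)),post=((580,118),(226,354)),piv=((503,335),(124,287)))
X={}
for k,(a,b) in P.items():
    a=np.array(a)/4.7+[194.6,124.6]; b=np.array(b)/4+[194.6,154.6]
    X[k],e=tri(T,a,S,b); print(k,X[k],round(e,4))
print("size",np.linalg.norm(X['FL']-X['FR']),np.linalg.norm(X['FR']-X['RR']),np.linalg.norm(X['post']-X['piv']),np.linalg.norm(X['b1']-X['b2']))
f=X['RL']+X['RR']-X['FL']-X['FR']; g=X['FL']+X['RL']-X['FR']-X['RR']
yaw=[np.arctan2(f[1],f[0]),np.arctan2(-g[0],g[1])]; l=X['post']-X['piv'];bb=X['b1']-X['b2']
print("yaws",yaw,np.arctan2(-bb[0],bb[1]),"leg dir",np.arctan2(l[1],l[0]))
y=np.mean(yaw);Rz=Ro.from_euler('z',y).as_matrix(); c=sum(X[k] for k in('FL','FR','RL','RR'))/4
print("centre",c,"pred piv",c+Rz@[-.09,-.175,0],"pred bar",c+Rz@[-.155,0,0],"bar",(X['b1']+X['b2'])/2)
for n,p in dict(bottle=(705,130),jar=(510,455)).items(): print(n,plane(T,np.array(p)/4.7+[194.6,124.6],0.0))
print(Ro.from_rotvec(monitor.get_state()['tool_rot']).as_matrix())
E
```

```text
FL [0.4791 0.1532 0.1025] 0.0009
FR [ 0.5155 -0.1394  0.0937] 0.0005
RR [ 0.7109 -0.1145  0.0997] 0.0002
RL [0.6716 0.177  0.1039] 0.0016
b1 [0.4343 0.0525 0.1019] 0.0035
b2 [ 0.4487 -0.0592  0.1004] 0.0008
post [ 0.6678 -0.2156  0.1161] 0.0015
piv [ 0.5237 -0.1649  0.0478] 0.0005
size 0.29501776327313123 0.19705696759588465 0.167306274230945 0.11270536271791916
yaws [np.float64(0.1246773342305413), np.float64(0.1289105991697379)] 0.12763072560469163 leg dir -0.3383123222561499
centre [0.5942 0.0191 0.0999] pred piv [ 0.5271 -0.1659  0.0999] pred bar [ 0.4405 -0.0005  0.0999] bar [ 0.4415 -0.0034  0.1012]
bottle [ 0.7004 -0.3338  0.    ]
jar [ 0.4416 -0.174   0.    ]
[[ 0.8979  0.4402 -0.0009]
 [ 0.4402 -0.8979  0.0014]
 [-0.0001 -0.0017 -1.    ]]
```

The measurements match the given sizes:
- Box yaw is 0.127 and its centre is (0.594, 0.019).
- The leg is at about 0.465 rad, with the post 152 mm from the pivot and its top at 116 mm.
- The bar is at about (0.441, -0.002, 0.100).

I'll cage the post between half-open fingers and follow its arc.

```bash
cat >> h.py <<'E'
PIV=np.array([.5262,-.1652]); YAW=.127
def rel(xyz,yang,s=None):
    "slide cm and roll from present pose to world xyz with tool y at world angle yang"
    s=s or monitor.get_state(); R=Ro.from_rotvec(s['tool_rot']).as_matrix()
    d=R.T@(np.array(xyz)-s['position'])*100; now=np.arctan2(R[1,1],R[0,1])
    return np.round(d,2).tolist(), round(-((yang-now)),3)
E
python3 - <<'E'
from h import *
print(rel([.667,-.2155,.22],1.233))
E
```

```text
([50.41, -16.24, 0.18], np.float64(-2.348))
```

Call:
{"api": "move_arm", "payload": {"slide": [[50.4,-16.2,0.2],[50.4,-16.2,0.2],[50.4,-16.2,0.2],[50.4,-16.2,0.2],[50.4,-16.2,0.2],[50.4,-16.2,0.2],[50.4,-16.2,0.2],[50.4,-16.2,0.2],[50.4,-16.2,0.2],[50.4,-16.2,0.2],[50.4,-16.2,0.2],[50.4,-16.2,0.2],[50.4,-16.2,0.2],[50.4,-16.2,0.2],[50.4,-16.2,0.2],[50.4,-16.2,0.2],[50.4,-16.2,0.2],[50.4,-16.2,0.2],[50.4,-16.2,0.2],[50.4,-16.2,0.2]], "roll": [-0.13,-0.26,-0.39,-0.52,-0.65,-0.78,-0.91,-1.04,-1.17,-1.3,-1.43,-1.56,-1.69,-1.82,-1.95,-2.08,-2.21,-2.34,-2.35,-2.35], "gripper": 4.2}}

```text
time: 2.1
position: [0.6671, -0.2165, 0.22]
tool_rot: [-0.529, -3.096, -0.0]
ft_force: [0.3, -0.3, 0.4]
grip_width: 0.484
grip_force: 0.0
```

Run:
```python
from h import *
C=cams.get_calibration("wrist"); im=cams.get_image("wrist"); s=monitor.get_state()
proj=lambda p:cv2.projectPoints(np.array([p],float),cv2.Rodrigues(C["R"])[0],C["t"],C["mtx"],C["dist_coeffs"])[0].ravel()
im=np.ascontiguousarray(im[:,:,::-1])
print(proj([.6678,-.2156,.115]),proj([.6678,-.2156,.045]),proj(s['position']))
cv2.circle(im,tuple(int(v) for v in proj([.6678,-.2156,.115])),3,(0,0,255),1)
cv2.imwrite("pics/w1.png",im); print(s['joint_positions'],rel([.667,-.2155,.09],1.233))
```

```text
[254.18416986 192.11756977] [254.0010551 174.0017935] [253.04640447 244.21327167]
[ 0.71266361  0.50801349 -0.64672459  1.28820618  0.29992646  1.44188889
  1.32189854] ([0.04, 0.08, 13.01], np.float64(-0.001))
```

View pics/w1.png

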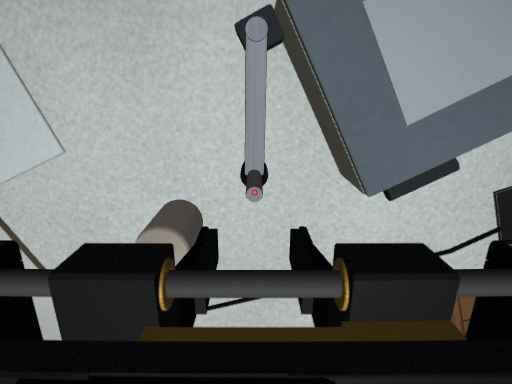

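The predicted post position (red ring at (254,192)) sits exactly on the post top, midway between the fingers. I'll descend.

Call:
{"api": "move_arm", "payload": {"slide": [[0,0,2],[0,0,5],[0,0,8],[0,0,10],[0,0,12],[0,0,13],[0,0,13],[0,0,13]], "roll": [0,0,0,0,0,0,0,0]}}

```text
time: 2.95
position: [0.6678, -0.2164, 0.0914]
tool_rot: [0.526, 3.096, -0.0]
ft_force: [0.6, -0.4, -0.5]
grip_width: 0.481
grip_force: 0.0
```

Call:
{"api": "move_arm", "payload": {"slide": [[0.08,-1.51,0],[0.3,-3.0,0],[0.67,-4.46,0],[1.19,-5.88,0],[1.85,-7.24,0],[2.64,-8.53,0],[3.55,-9.73,0],[4.58,-10.83,0],[5.71,-11.83,0],[6.94,-12.71,0],[8.25,-13.46,0],[9.63,-14.07,0],[11.06,-14.55,0],[11.65,-14.7,0],[11.65,-14.7,0],[11.65,-14.7,0],[11.65,-14.7,0],[11.65,-14.7,0]], "roll": [0.1,0.2,0.3,0.4,0.5,0.6,0.7,0.8,0.9,1.0,1.1,1.2,1.3,1.34,1.34,1.34,1.34,1.34]}}

```text
time: 4.75
position: [0.5095, -0.3166, 0.0908]
tool_rot: [2.334, 2.103, 0.0]
ft_force: [-0.3, 0.7, -0.4]
grip_width: 0.485
grip_force: 0.0
```

Call:
{"api": "move_arm", "payload": {"slide": [[0,0,-3],[0,0,-7],[0,0,-11],[0,0,-15],[0,0,-15],[0,0,-15]], "roll": [0,0,0,0,0,0]}}

```text
time: 5.35
position: [0.5096, -0.3169, 0.2416]
tool_rot: [2.333, 2.101, 0.001]
ft_force: [-0.2, 0.7, -0.3]
grip_width: 0.483
grip_force: 0.0
```

Run:
```python
from h import *
C=cams.get_calibration("wrist"); im=cams.get_image("wrist"); s=monitor.get_state()
im=np.ascontiguousarray(im[:,:,::-1])
proj=lambda p:cv2.projectPoints(np.array([p],float),cv2.Rodrigues(C["R"])[0],C["t"],C["mtx"],C["dist_coeffs"])[0].ravel()
for a in(1.5,1.65,1.75):
    th=YAW-a; p=proj([PIV[0]+.15*np.cos(th),PIV[1]+.15*np.sin(th),.115]); print(a,p)
cv2.imwrite("pics/w2.png",im)
# bar approach: y perpendicular to the bar (box x) => angle YAW or YAW+pi
print(s['joint_positions'])
for z in(.20,.0965): 
  for a in (YAW,YAW-np.pi,YAW+np.pi): print(rel([.441,-.0015,z],a))
```

```text
1.5 [300.17315777 175.87148157]
1.65 [277.47943478 180.92582973]
1.75 [262.15488148 182.44840692]
[ 0.83659934  0.22822073 -0.38245624  1.54678547  0.08608523  1.38402301
  0.34243352]
([30.63, -10.03, 4.01], np.float64(-0.232))
([30.63, -10.03, 4.01], np.float64(2.91))
([30.63, -10.03, 4.01], np.float64(-3.373))
([30.63, -10.02, 14.36], np.float64(-0.232))
([30.63, -10.02, 14.36], np.float64(2.91))
([30.63, -10.02, 14.36], np.float64(-3.373))
```

View pics/w2.png

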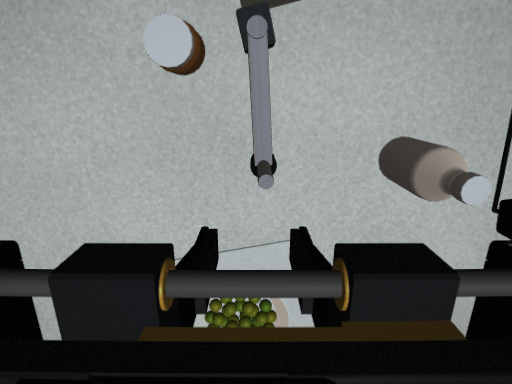

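The leg is home: the post top at (265,181) lies close to the predicted 1.75 rad position (262,182). Now I go above the bar.

Call:
{"api": "move_arm", "payload": {"slide": [[4,-1.3,0.5],[8,-2.6,1],[12,-3.9,1.5],[16,-5.2,2],[20,-6.5,2.5],[24,-7.8,3],[28,-9.2,3.5],[30.6,-10,4],[30.6,-10,4],[30.6,-10,4],[30.6,-10,4]], "roll": [-0.03,-0.06,-0.09,-0.12,-0.15,-0.18,-0.21,-0.232,-0.232,-0.232,-0.232], "gripper": 6}}

```text
time: 6.5
position: [0.4417, -0.0034, 0.2002]
tool_rot: [-2.078, -2.355, 0.001]
ft_force: [0.4, -0.0, -0.1]
grip_width: 0.689
grip_force: 0.0
```

Run:
```python
from h import *
C=cams.get_calibration("wrist"); im=cams.get_image("wrist"); s=monitor.get_state()
im=np.ascontiguousarray(im[:,:,::-1])
proj=lambda p:cv2.projectPoints(np.array([p],float),cv2.Rodrigues(C["R"])[0],C["t"],C["mtx"],C["dist_coeffs"])[0].ravel()
b=np.array([.441,-.0015,.0965]);u=np.array([-np.sin(YAW),np.cos(YAW),0])
for k in(-.055,0,.055): p=proj(b+k*u); print(p); cv2.circle(im,tuple(int(v) for v in p),4,(0,0,255),1)
cv2.imwrite("pics/w3.png",im); print(s['position'],s['joint_positions'])
print(rel([.441,-.0015,.0775],YAW))
```

```text
[253.34024285 245.13063816]
[253.19488052 190.13070034]
[253.0320549  128.34656742]
[ 0.44173189 -0.00347943  0.2002618 ] [ 0.62671272 -0.10745702 -0.62912259  1.94757167 -0.06611396  1.28209774
  0.14361254]
([0.2, -0.04, 12.28], np.float64(-0.003))
```

View pics/w3.png

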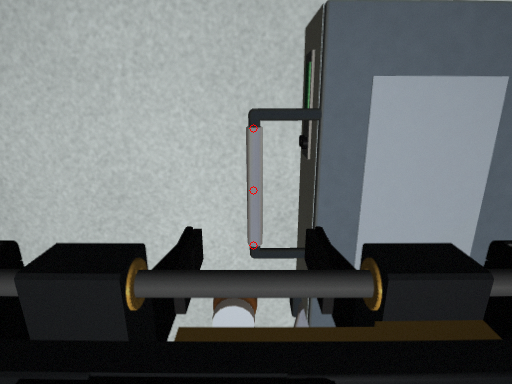

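The predicted points lie on the sleeve, which runs from (254,128) to (255,246), so the bar is about 1 mm further back than assumed. I'll descend and grip.

Call:
{"api": "move_arm", "payload": {"slide": [[0,0,2],[0,0.1,5],[0,0.1,8],[0.2,0.1,10.5],[0.2,0.1,12],[0.2,0.1,12.3],[0.2,0.1,12.3],[0.2,0.1,12.3]], "roll": [0,0,0,0,0,0,0,0], "gripper": 5}}

```text
time: 7.35
position: [0.4432, -0.0003, 0.0784]
tool_rot: [2.076, 2.356, 0.001]
ft_force: [-0.3, -0.3, -0.1]
grip_width: 0.575
grip_force: 0.0
```

Call:
{"api": "move_arm", "payload": {"slide": [[0,0,0],[0,0,0],[0,0,0],[0,0,0],[0,0,0],[0,0,0],[0,0,0],[0,0,0]], "roll": [0,0,0,0,0,0,0,0], "gripper": 0.5, "squeeze": 15}}

```text
time: 8.15
position: [0.4419, 0.0001, 0.0775]
tool_rot: [-2.076, -2.358, 0.001]
ft_force: [-1.9, -0.7, 1.6]
grip_width: 0.154
grip_force: 15.0
```

Call:
{"api": "move_arm", "payload": {"slide": [[0,0.03,-1.27],[0,0.13,-2.55],[0,0.29,-3.81],[0,0.51,-5.07],[0,0.79,-6.31],[0,1.14,-7.54],[0,1.55,-8.74],[0,2.01,-9.93],[0,2.54,-11.09],[0,3.12,-12.23],[0,3.76,-13.33],[0,4.45,-14.4],[0,5.2,-15.43],[0,5.2,-15.43],[0,5.2,-15.43]], "roll": [0,0,0,0,0,0,0,0,0,0,0,0,0,0,0]}}

```text
time: 9.65
position: [0.4944, 0.007, 0.2333]
tool_rot: [2.076, 2.358, 0.0]
ft_force: [-6.6, -0.3, 3.8]
grip_width: 0.156
grip_force: 15.0
```

Run:
```python
from h import *
s=monitor.get_state(); R=Ro.from_rotvec(s['tool_rot']).as_matrix(); g=s['position']-.019*R[:,2]
h=np.array([.693,.0317,.0965]); d=g-h; x=-(d[0]*np.cos(YAW)+d[1]*np.sin(YAW)); print("bar est",g,"theta",np.arctan2(d[2],x),"r",np.hypot(x,d[2]),s['ft_force'],s['grip_force'])
cv2.imwrite("pics/s4.png",cv2.resize(cams.get_image("scene")[130:300,180:340,::-1],None,fx=3,fy=3,interpolation=cv2.INTER_CUBIC))
```

```text
bar est [0.49440559 0.00702009 0.2522559 ] theta 0.6613740061191182 r 0.2535907855849166 [-6.63778382 -0.34736067  3.75492734] 14.99995842576027
```

View pics/s4.png

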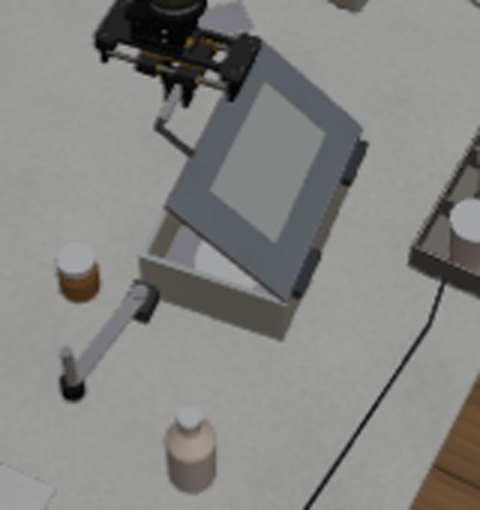

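The view shows the hatch raised to about 0.66 rad with the bar in the fingers, and the leg still home. I'll continue past balance to about 0.97 rad and hold.

Call:
{"api": "move_arm", "payload": {"slide": [[0,0.7,-1.0],[0,1.54,-1.95],[0,2.43,-2.86],[0,3.37,-3.73],[0,4.35,-4.54],[0,5.37,-5.31],[0,5.75,-5.6],[0,5.75,-5.6],[0,5.75,-5.6],[0,5.75,-5.6],[0,5.75,-5.6]], "roll": [0,0,0,0,0,0,0,0,0,0,0]}}

```text
time: 10.8
position: [0.5506, 0.0144, 0.2874]
tool_rot: [-2.075, -2.358, -0.0]
ft_force: [1.5, 2.0, -1.1]
grip_width: 0.155
grip_force: 15.0
```

```bash
cat >> h.py <<'E'
def theta():
    s=monitor.get_state(); R=Ro.from_rotvec(s['tool_rot']).as_matrix(); g=s['position']-.019*R[:,2]
    h=np.array([.693,.0317,.0965]); d=g-h; x=-(d[0]*np.cos(YAW)+d[1]*np.sin(YAW)); print("bar est",g,"theta",np.arctan2(d[2],x),"r",np.hypot(x,d[2]),s['ft_force'],s['grip_force'])
E
python3 -c "
from h import *
theta()"
```

```text
bar est [0.55063701 0.01439351 0.30641379] theta 0.9714497864434807 r 0.2542238910201603 [ 1.52984282  2.03013504 -1.14619673] 14.999658465385437
```

Call:
{"api": "move_arm", "payload": {"slide": [[0,-0.5,0.36],[0,-1.03,0.74],[0,-1.52,1.13],[0,-2.02,1.54],[0,-2.5,1.95],[0,-2.98,2.38],[0,-3.71,3.1],[0,-4.24,3.65],[0,-4.24,3.65],[0,-4.24,3.65],[0,-4.24,3.65],[0,-4.24,3.65],[0,-4.24,3.65],[0,-4.24,3.65],[0,-4.24,3.65],[0,-4.24,3.65]], "roll": [0,0,0,0,0,0,0,0,0,0,0,0,0,0,0,0]}}

```text
time: 12.4
position: [0.509, 0.0089, 0.251]
tool_rot: [2.076, 2.358, 0.002]
ft_force: [4.6, 3.7, -4.4]
grip_width: 0.152
grip_force: 15.0
```

Run:
```python
from h import *
theta()
cv2.imwrite("pics/s5.png",cv2.resize(cams.get_image("scene")[130:300,180:340,::-1],None,fx=3,fy=3,interpolation=cv2.INTER_CUBIC))
```

```text
bar est [0.5089564 0.0088937 0.2699565] theta 0.751993833619642 r 0.25392687790674845 [ 4.57466424  3.67124526 -4.35859957] 14.99984085559845
```

View pics/s5.png

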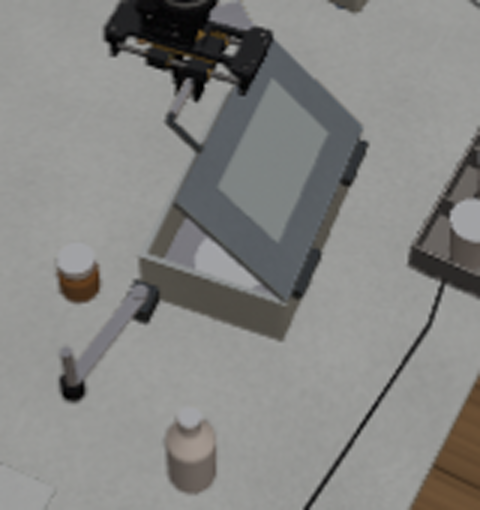

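The picture shows the hatch held at about 0.75 rad with the bar in the fingers near (183,95), the leg home with its post near (68,352), and the jar and bottle where they were. I'm handing the job in.

```bash
python3 -c "
from bench import workorder
print(workorder.close_job())"
```

```text
the job is handed in; nothing more can be done
None
```

The job is handed in, with no verdict returned: the leg is home in its end seat, and the hatch was raised to about 0.97 rad, then brought back to about 0.75 rad, where the gripper still holds its bar.

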